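Seat the gold finial in the painting stand's taper cup

TASK

Take the gold winged finial out of its drying ring, set its tapered foot gently (not dropped) in the orange taper cup of the painting stand and let go, so that it finds its own centre before the cup is pushed down. Then press down on its flat top with the shut gripper until the cup has slid fully home on its post, and bed it there with a steady push of about 18 N, never over 25 N, for a full second. Leave it standing upright in the cup, and leave the other things on the table where they are.

Things in the scene. Friction and masses are not known exactly. Their poses are not given: they have to be found in the camera images.
- gold_finial: gold printed finial, 92 mm tall, 0.15 to 0.31 kg. Origin: centre of the underside of its foot, z up its axis. From below: tapered round foot (30 mm diameter at the bottom, 56 mm at 40 mm up, 18 degrees to the axis), round collar 68 mm in diameter from 40 to 46 mm, then a grip block up to the flat top at 92 mm. Stub feathers stick out along its x to 48 mm from the axis, below the top.
- finial_grip (a point): point on the gold finial's axis 74 mm above its origin (18 mm below its flat top), in the middle of the grip block: 40 mm along the finial's x, 24 mm along its y. Grip the two flat y faces, 24 mm apart: nothing sticks out beside them. Axes as gold_finial.
- ring_a: blue drying ring in which the gold finial starts: fixed, 72 mm outside diameter, 46 mm high; origin at the centre of its underside on the table. The finial hangs by its collar on the ring's rim, its foot inside, origin 6 mm above the table; lift straight up 50 mm or more to clear it.
- grey_finial: unpainted grey copy of the gold finial, same shape and origin, in an equal blue ring; which stands left or right changes. To be left alone.
- stand: painting stand, fixed on the table: dark round foot, 116 mm diameter, 12 mm thick, with a short sleeve and a steel post that carries the orange taper cup. Origin: centre of its underside; the axis of post and cup is vertical through it. The post is locked at a height that changes from run to run and is not reported: the cup's rim starts 106 to 156 mm above the table; find it by touch or camera.
- cup (a joint): how far the orange cup has slid down its post, m: 0 raised (start), 0.012 home on a firm, unyielding stop. Cup: open cone 44 mm tall, 62 mm across the rim outside, 54 mm inside, 18 degrees to the axis. A seated foot goes about 35 mm into it; the collar stays clear of the rim. Rubbing of about 7 N holds the cup anywhere; the finial's weight does not move it. A push over 25 N marks the finial.
- paint_pot: small open black pot of gold paint, 52 mm diameter, 34 mm high; origin at the centre of its underside. To be left alone.
- jar: clear lidded jar, 64 mm diameter, 85 mm high; origin at the centre of its underside. To be left alone.
- brush: paint brush with an orange handle lying on the table; origin within its handle. To be left alone.
- pot_lid: black lid of the pot, 54 mm diameter, 8 mm thick, lying on the table; origin at the centre of its underside. To be left alone.
- tape_roll: roll of tape lying flat, 100 mm diameter, 24 mm high; origin at the centre of its underside. To be left alone.
- spool: black filament spool lying flat, 200 mm diameter, 65 mm high; origin at the centre of its underside. To be left alone.
There are look-alikes about, which are no part of the job. There is more than one size of the gold_finial; the one meant has the size given above.

How it is judged:
By the outcome, as a careful person would: the job done as asked, in the order asked, and still so for the second after the job is handed in, with the robot touching nothing.
It also fails if it takes over 67 s, if anything falls off the work surface, if the arm or the gripper's body presses on something with over 40 N, if the wrist force passes 120 N, or if a joint passes its speed limit or range.

ROBOT

A 6-joint arm with a two-finger parallel gripper is mounted at the origin on the work surface. World frame = base frame: x ahead of the robot, y to its left, z up, the work surface at z = 0. Lengths are in m, angles in degrees, forces in N, time in s.
With the tool pointing down it reaches from about 0.4 to 0.825 m from the base axis. Payload 7 kg.
Tool frame: the origin (TCP) lies on the centre line of the jaws, within the pads' length; the fingertips stand r.tip_reach ahead of it and the grasp point (between the pads) is the TCP (r.tip_reach is the distance from the TCP to the fingertips, in m); z points along the fingers, y is the line along which they close (so a half turn about z gives the same grasp; the last joint's range is limited). The gripper opens to 88 mm and grips with 3 to 60 N. Pads are 19 mm wide; open, the fingers measure 130 mm over their backs; the gripper's body (78 mm by 193 mm) begins 47 mm behind the grasp point.
Start: joints at [93.398, 20.546, 0.682, 0, -70.136, -16.507], TCP at [0.153, 0.657, 0.246] pointing down, gripper open.
Joint ranges: [-176.03, 176.03], [-82.01, 121.73], [-58.28, 71.71], [-173.87, 95.51], [-174.79, -0.11], [-173.66, 173.66]. Speed limits (degrees/s): [136.94, 136.94, 172.46, 180, 180, 180].

INTERFACE

Orientations are given as [roll, pitch, yaw] about the fixed x, y, z axes, in that order (R = Rz(yaw) Ry(pitch) Rx(roll)).
In Python, from plant import sensors, cams, r gives the robot as it stands.
- The arm moves only by the tool drive_tool, never from a script. Its argument "rows" is a list of rows, each an object of numbers: "fingers": the gripper's target within -1 to 1 (fully open at 1, half-way at 0, shut at -1); "x", "y", "z": the shift along the tool's x, y, z in m; "spin": the turn about the tool's z in rad. A call has 1 to 10 rows; each row is the pose to reach, as a shift and turn from the pose commanded when the call began, along the tool's axes at that moment; what a row does not reach only later rows make up. A row lasts 1/8 s, in which the tool goes at most 62.5 mm and 10.7 degrees, less where a joint would pass 70% of its speed; a pose out of reach is approached as far as the arm can. A call with a gripper value outside its range is refused whole. The fingers move at their own pace and stop on an object; "newtons" is the grip in N (left out, the last holds). Time passes only in rows, so rows that repeat a pose let the fingers close. It gives the time, the measured TCP pose, the force, the opening and the grip force at its end, in the units of the state.
- sensors.get_state(): the state, without advancing time (a new reading comes with each control period).
- cams.capture(name): name is "scene" or "top"; returns a dict with "pixels" (480x640x3 uint8, red, green, blue), "intrinsics" (3x3 intrinsics, pixels), "k1" (the pictures are not rectified: a ray, as slopes to the right and down, at radius r is drawn at 1 + k1 r^2 times it, then the intrinsics apply), "eye" and "orientation" of the camera in the world. Camera axes: x right, y up, looking along -z (the intrinsics and any distortion apply to the point x, -y, -z); pixel columns grow to the right and rows downward; lengths in m; the calibration is good to about 2 mm. A picture is of the moment at which its call begins. There is no depth.
- r.close_job(): hands the job in; it is judged then, once.
The state is a dict: "time_s": time; "joints": joint angles; "qd": joint speeds; "joint_torque": joint torques, N m; "tcp_pos": TCP position; "eef_rot": TCP orientation; "contact_force": force on the tool from outside, world axes, zero at the start; "moment": the same for the moment, N m; "gripper_width": finger opening in m; "gripper_force": force on a finger pad.
Only numpy, scipy, OpenCV 4.12 (cv2) and the standard library are available. Lean on these libraries where they do the work, as an engineer would, in place of code of your own. Each camera call takes 0.05 s, during which the arm holds its last target. There are 200 camera calls.

## Working session

There is one attempt and no reset: what is moved stays moved. The work goes in short steps, Python scripts to look and compute and a tool call to move; the robot and the scene stay as the last step left them, time stands still between calls to the robot, and variables do not carry over. Pictures are saved under pics/ and viewed, at most 10 in all, crops included, and the job is handed in when it is done.

Besides the shell and the picture viewer there is one more tool, called after ">>>" as name(argument=value, ...) on one line, values as JSON. drive_tool: Moves the arm, as the interface text tells. Its arguments: {"type":"object","properties":{"rows":{"type":"array"},"newtons":{"type":"number"}},"required":["rows"]}

```bash
ls; mkdir -p pics; python3 - <<'E'
from plant import sensors,cams,r
import cv2,numpy as np
s=sensors.get_state();print({k:np.round(v,3) for k,v in s.items()},r.tip_reach)
for n in("scene","top"):
    c=cams.capture(n);cv2.imwrite(f"pics/{n}0.png",c["pixels"][:,:,::-1]);print(n,c["intrinsics"],c["k1"],c["eye"],c["orientation"])
E
```

```text
pics
{'time_s': np.float64(0.0), 'joints': array([ 9.3397e+01,  2.0591e+01,  6.3600e-01, -2.0000e-02, -7.0136e+01,
       -1.6507e+01]), 'qd': array([0.078, 0.087, 0.008, 0.054, 0.019, 0.034]), 'joint_torque': array([-1.0000e-03, -5.8273e+01,  2.9306e+01,  6.9970e+00,  7.0000e-03,
       -0.0000e+00]), 'tcp_pos': array([0.153, 0.657, 0.245]), 'eef_rot': array([ 1.79907e+02, -9.00000e-03, -1.31170e+01]), 'contact_force': array([ 0.08 , -0.622, -0.71 ]), 'moment': array([-0.031,  0.074,  0.022]), 'gripper_force': np.float64(0.0), 'gripper_width': np.float64(0.087)} 0.019
scene [[460.63780346   0.         320.6630813 ]
 [  0.         460.63780346 246.54579286]
 [  0.           0.           1.        ]] -0.009540399045732178 [ 0.94419753 -0.3794913   1.00199277] [31.14750192 -0.7234984  47.62815551]
top [[523.74931151   0.         319.88210237]
 [  0.         523.74931151 236.08704995]
 [  0.           0.           1.        ]] -0.03626111174221646 [ 0.38369512 -0.01298238  1.20509697] [  8.45552504   0.89186119 -91.24025648]
```

View pics/scene0.png

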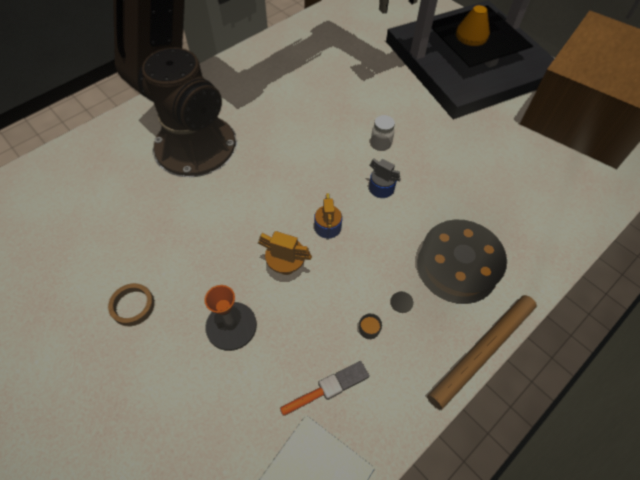

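View pics/top0.png

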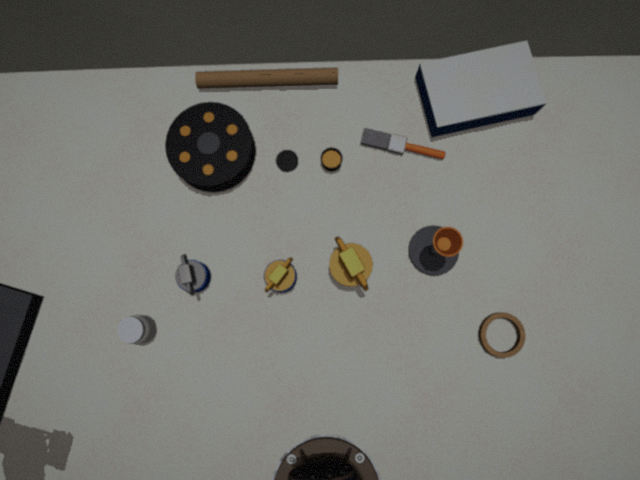

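The scene picture shows these things that could be taken for the gold finial:
- A small gold winged finial in a blue ring, at scene (328,212) and top (280,275).
- A larger gold one standing free, at scene (285,250) and top (351,264).
- The grey copy, at scene (383,177) and top (190,275).
- An orange cone in the printer, at scene (478,25).

I choose the small gold one, because it is in a blue ring and its collar of about 31 px matches 68 mm. The taper cup is at scene (220,300) and top (447,241).

```bash
cat > h.py <<'E'
import cv2,numpy as np
from scipy.spatial.transform import Rotation as Ro
from plant import sensors,cams,r
def ray(c,p):
    q=cv2.undistortPoints(np.array([[p]],float),c["intrinsics"],np.array([c["k1"],0,0,0.]))[0,0]
    d=Ro.from_euler("xyz",c["orientation"],degrees=True).apply([q[0],-q[1],-1]);return np.array(c["eye"]),d/np.linalg.norm(d)
def plane(c,p,z):
    e,d=ray(c,p);return e+d*(z-e[2])/d[2]
def tri(c1,p1,c2,p2):
    e,d=ray(c1,p1);f,g=ray(c2,p2)
    t=np.linalg.lstsq(np.stack([d,-g],1),f-e,rcond=None)[0]
    a,b=e+t[0]*d,f+t[1]*g;return (a+b)/2,np.linalg.norm(a-b)
def proj(c,P):
    v=Ro.from_euler("xyz",c["orientation"],degrees=True).inv().apply(np.array(P)-c["eye"])
    q=np.array([v[0],-v[1]])/-v[2];q=q*(1+c["k1"]*(q@q));return c["intrinsics"][:2,:2]@q+c["intrinsics"][:2,2]
E
python3 - <<'E'
from h import *
o=[]
S=cv2.imread("pics/scene0.png");T=cv2.imread("pics/top0.png")
for im,(x,y) in((S,(328,212)),(T,(280,275)),(S,(228,310)),(T,(440,245))):
    o.append(cv2.resize(im[y-33:y+33,x-40:x+40],(400,300),fx=1,fy=1,interpolation=cv2.INTER_CUBIC))
v=np.vstack([np.hstack(o[:2]),np.hstack(o[2:])]);v=np.clip(v*1.4,0,255).astype(np.uint8);cv2.imwrite("pics/crop1.png",v)
E
```

```text
(no output)
```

View pics/crop1.png

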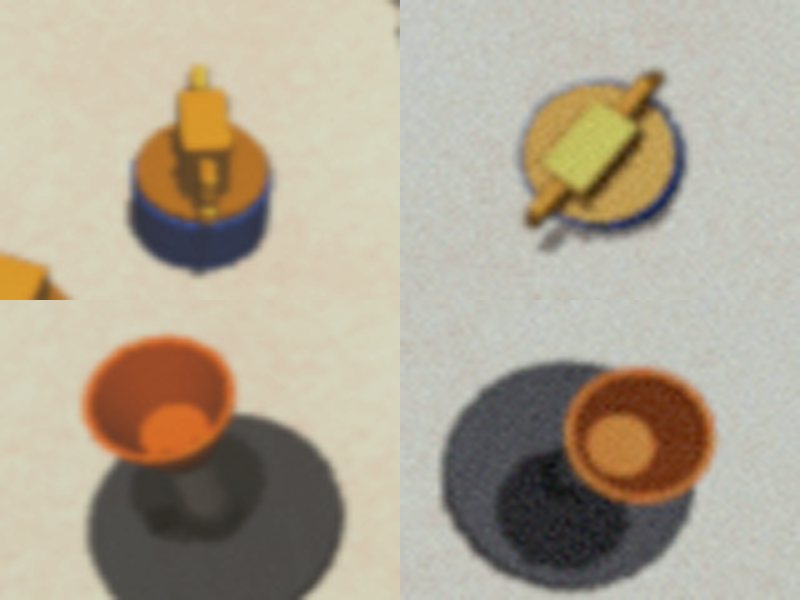

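The crop confirms the choice: a gold finial in a blue ring, with its top face at scene (329,205) and top (278,274). The cup rim centre is at scene (220,299) and top (448,242). Next I measure these with masks.

```bash
cat > m.py <<'E'
from h import *
def blob(im,box,f):
    x0,y0,x1,y1=box;w=cv2.resize(im[y0:y1,x0:x1],None,fx=8,fy=8,interpolation=cv2.INTER_CUBIC)
    m=(f(cv2.cvtColor(w,cv2.COLOR_RGB2HSV).astype(int),w.astype(int))*255).astype(np.uint8)
    c=max(cv2.findContours(m,cv2.RETR_EXTERNAL,cv2.CHAIN_APPROX_NONE)[0],key=cv2.contourArea)
    return cv2.convexHull(c)[:,0].astype(np.float32)/8-7/16+np.array([x0,y0],np.float32)
E
python3 - <<'E'
from m import *
S=cams.capture("scene");T=cams.capture("top")
s,t=S["pixels"],T["pixels"]
print("samples",t[274,278],t[283,271],t[275,290],s[202,328],s[205,328],s[211,328],s[216,322])
ht=blob(t,(262,255,300,293),lambda h,w:(w[:,:,1]>.88*w[:,:,0])&(h[:,:,1]>90))
(a,sz,ang)=cv2.minAreaRect(ht);print("top face",a,sz,ang)
box=cv2.boxPoints((a,sz,ang));P=np.array([plane(T,b,.098) for b in box]);print(P.round(4))
for i in(0,1):
    d=P[i+1]-P[i];print("edge",np.linalg.norm(d[:2]).round(4),np.degrees(np.arctan2(d[1],d[0])).round(1))
C=P.mean(0);print("fin centre@.098",C, "scene proj",proj(S,C))
hs=blob(s,(318,190,342,217),lambda h,w:(h[:,:,1]>120)&(h[:,:,2]>195));a2=cv2.minAreaRect(hs);print("scene face",a2)
print("tri",tri(S,a2[0],T,a))
# collar
hc=blob(t,(258,250,302,298),lambda h,w:(h[:,:,1]>90)&(h[:,:,0]<35)&(h[:,:,2]>90));e=cv2.fitEllipse(hc);print("collar",e,plane(T,e[0],.052))
# cup
oc=lambda h,w:(h[:,:,1]>140)&(h[:,:,0]<20)&(h[:,:,2]>60)
e1=cv2.fitEllipse(blob(t,(425,220,470,265),oc));h2=blob(s,(195,275,245,330),oc)
print("cup top",e1,"scene hull",h2.min(0),h2.max(0))
for z in np.arange(.10,.165,.01):
    p=plane(T,e1[0],z);q=proj(S,p);print(z.round(3),p.round(4),q.round(1),"diam",(np.mean(e1[1])/523.7*np.linalg.norm(p-T["eye"])).round(4))
for z in(.012,):
    hd=blob(t,(400,215,470,285),lambda h,w:(w.sum(2)<270)); (x,y),rr=cv2.minEnclosingCircle(hd);print("stand",x,y,rr,plane(T,(x,y),.012))
E
```

```text
samples [138 136  69] [132  97  43] [135 110  57] [154 108  31] [155 109  32] [137  94  30] [101  67  29]
top face (277.5499267578125, 273.3617858886719) (11.091632843017578, 18.868167877197266) 38.290164947509766
[[0.463  0.1138 0.098 ]
 [0.4939 0.0887 0.098 ]
 [0.4789 0.0703 0.098 ]
 [0.4481 0.0955 0.098 ]]
edge 0.0398 -39.1
edge 0.0237 -129.4
fin centre@.098 [0.47099722 0.09206666 0.098     ] scene proj [328.09401505 203.97176972]Traceback (most recent call last):
  File "<stdin>", line 11, in <module>
  File "m.py", line 5, in blob
    c=max(cv2.findContours(m,cv2.RETR_EXTERNAL,cv2.CHAIN_APPROX_NONE)[0],key=cv2.contourArea)
ValueError: max() iterable argument is empty
```

```bash
python3 - <<'E'
from m import *
S=cams.capture("scene");T=cams.capture("top")
s,t=S["pixels"],T["pixels"]
print([s[y,328].tolist() for y in range(192,216,2)])
hs=blob(s,(318,197,342,217),lambda h,w:(h[:,:,1]>120)&(h[:,:,2]>147));a2=cv2.minAreaRect(hs);print("scene face",a2)
print("tri",tri(S,a2[0],T,(277.55,273.36)))
hc=blob(t,(258,250,302,298),lambda h,w:(h[:,:,1]>90)&(h[:,:,0]<35)&(h[:,:,2]>90));e=cv2.fitEllipse(hc);print("collar",e,plane(T,e[0],.052))
oc=lambda h,w:(h[:,:,1]>140)&(h[:,:,0]<20)&(h[:,:,2]>60)
e1=cv2.fitEllipse(blob(t,(425,220,470,265),oc));h2=blob(s,(195,275,245,330),oc)
print("cup top",e1,"scene hull",h2.min(0),h2.max(0))
for z in np.arange(.10,.165,.01):
    p=plane(T,e1[0],z);c=np.array([proj(S,p+.031*np.array([np.cos(u),np.sin(u),0])) for u in np.linspace(0,6.28,60)])
    print(z.round(3),p.round(4),c.min(0).round(1),c.max(0).round(1),"diam",(np.mean(e1[1])/523.7*np.linalg.norm(p-T["eye"])).round(4))
hd=blob(t,(400,215,470,285),lambda h,w:(w.sum(2)<200));(x,y),rr=cv2.minEnclosingCircle(hd);print("stand",x,y,rr,plane(T,(x,y),.012),t[230,415],t[262,455])
E
```

```text
[[154, 144, 121], [149, 130, 63], [147, 128, 54], [136, 107, 39], [154, 108, 31], [155, 108, 31], [155, 109, 31], [155, 110, 32], [155, 109, 31], [153, 107, 31], [97, 67, 29], [114, 77, 30]]
scene face ((328.6919860839844, 204.399658203125), (12.315652847290039, 8.049283027648926), 85.42607879638672)
tri (array([0.47150326, 0.09279732, 0.09593009]), np.float64(0.0012770121016716241))
collar ((279.3522033691406, 275.08734130859375), (28.682350158691406, 38.17412185668945), 35.02973937988281) [0.47069107 0.09250042 0.052     ]
cup top ((447.1288757324219, 241.52749633789062), (29.3536319732666, 30.07532501220703), 136.33718872070312) scene hull [204.3125 284.6875] [234.1875 313.0625]
0.1 [ 0.5302 -0.2696  0.1   ] [206.1 299.8] [235.8 327.2] diam 0.0649
0.11 [ 0.5288 -0.2673  0.11  ] [205.7 296.7] [235.6 324.3] diam 0.0643
0.12 [ 0.5275 -0.265   0.12  ] [205.2 293.6] [235.4 321.3] diam 0.0637
0.13 [ 0.5262 -0.2627  0.13  ] [204.8 290.4] [235.3 318.2] diam 0.0631
0.14 [ 0.5249 -0.2604  0.14  ] [204.4 287.2] [235.1 315.1] diam 0.0626
0.15 [ 0.5235 -0.258   0.15  ] [204.  283.9] [234.9 312. ] diam 0.062
0.16 [ 0.5222 -0.2557  0.16  ] [203.5 280.6] [234.7 308.7] diam 0.0614
stand 433.10943603515625 250.37844848632812 24.953035354614258 [ 0.52214473 -0.25680541  0.012     ] [135 135 129] [69 70 69]
```

The measurements agree with the sizes given:
- **Finial axis:** about (0.471, 0.0925). Its top is at about 0.096–0.098 m and the block measures 39.8 x 23.7 mm. Its x lies at -39 degrees.
- **Cup axis:** about (0.523, -0.258), with the rim at about 0.147 m, inside the 0.106–0.156 m range.

Now I move above the finial.

>>> drive_tool(rows=[{"fingers": 1,"x": 0.02,"y": 0.022,"z": 0,"spin": 0.03},{"fingers": 1,"x": 0.055,"y": 0.06,"z": 0,"spin": 0.08},{"fingers": 1,"x": 0.1,"y": 0.107,"z": 0,"spin": 0.13},{"fingers": 1,"x": 0.14,"y": 0.153,"z": 0,"spin": 0.18},{"fingers": 1,"x": 0.18,"y": 0.2,"z": 0,"spin": 0.23},{"fingers": 1,"x": 0.22,"y": 0.24,"z": 0,"spin": 0.28},{"fingers": 1,"x": 0.26,"y": 0.285,"z": 0,"spin": 0.33},{"fingers": 1,"x": 0.3,"y": 0.33,"z": 0.01,"spin": 0.38},{"fingers": 1,"x": 0.34,"y": 0.37,"z": 0.02,"spin": 0.42},{"fingers": 1,"x": 0.38,"y": 0.415,"z": 0.035,"spin": 0.45}])

```text
time_s: 1.55
tcp_pos: [0.4301, 0.1657, 0.211]
eef_rot: [-179.9, -0.0, -38.9]
contact_force: [1.3, -0.3, -0.1]
gripper_width: 0.0877
gripper_force: 0.0
```

>>> drive_tool(rows=[{"fingers": 1,"x": 0.03,"y": 0.012,"z": 0.015,"spin": 0.003},{"fingers": 1,"x": 0.06,"y": 0.024,"z": 0.035,"spin": 0.003},{"fingers": 1,"x": 0.079,"y": 0.031,"z": 0.046,"spin": 0.003},{"fingers": 1,"x": 0.079,"y": 0.031,"z": 0.046,"spin": 0.003},{"fingers": 1,"x": 0.079,"y": 0.031,"z": 0.046,"spin": 0.003}])

```text
time_s: 2.17
tcp_pos: [0.4712, 0.0935, 0.1649]
eef_rot: [-180.0, -0.0, -39.1]
contact_force: [-0.1, 0.3, 0.6]
gripper_width: 0.0878
gripper_force: 0.0
```

```bash
python3 - <<'E'
from h import *
S=cams.capture("scene");print({k:np.round(sensors.get_state()[k],4) for k in("tcp_pos","eef_rot")})
print(proj(S,sensors.get_state()["tcp_pos"]))
cv2.imwrite("pics/s2.png",cv2.resize(S["pixels"][140:260,250:410,::-1],(800,600),interpolation=cv2.INTER_CUBIC))
E
```

```text
{'tcp_pos': array([0.4712, 0.0939, 0.1651]), 'eef_rot': array([-1.79945e+02, -2.12000e-02, -3.90394e+01])}
[329.49635243 186.25838236]
```

View pics/s2.png

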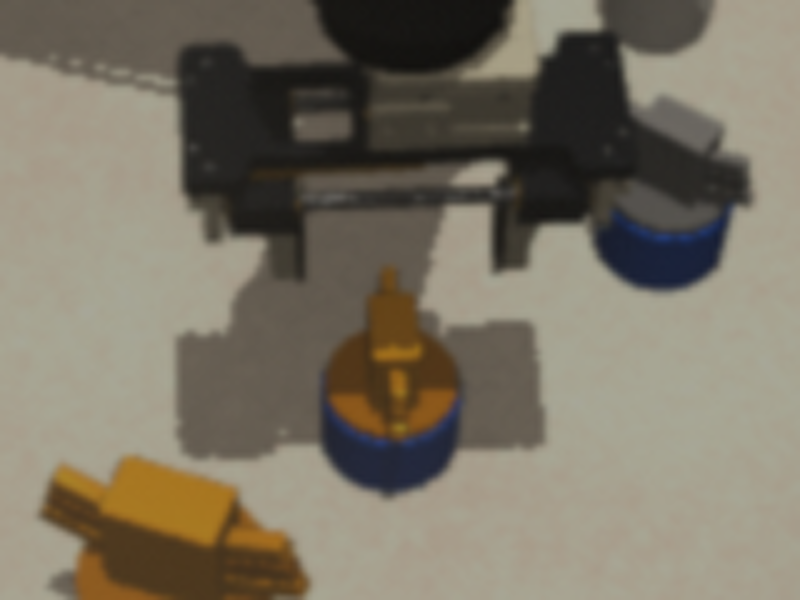

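The open fingers straddle the gold block: fingers at crop x 285 and 510, block at 395, which is scene (329,206). Nothing else is in the way, so I descend and grip.

>>> drive_tool(rows=[{"fingers": 1,"x": 0,"y": 0,"z": 0.03,"spin": 0},{"fingers": 1,"x": 0,"y": 0,"z": 0.06,"spin": 0},{"fingers": 1,"x": 0,"y": 0,"z": 0.078,"spin": 0},{"fingers": 1,"x": 0,"y": 0,"z": 0.085,"spin": 0},{"fingers": 1,"x": 0,"y": 0,"z": 0.085,"spin": 0}], newtons=25)

```text
time_s: 2.85
tcp_pos: [0.4712, 0.0938, 0.0799]
eef_rot: [-180.0, -0.0, -39.0]
contact_force: [0.0, -0.3, 0.1]
gripper_width: 0.0876
gripper_force: 0.0
```

>>> drive_tool(rows=[{"fingers": -1,"x": 0,"y": 0,"z": 0,"spin": 0},{"fingers": -1,"x": 0,"y": 0,"z": 0,"spin": 0},{"fingers": -1,"x": 0,"y": 0,"z": 0,"spin": 0},{"fingers": -1,"x": 0,"y": 0,"z": 0,"spin": 0},{"fingers": -1,"x": 0,"y": 0,"z": 0,"spin": 0},{"fingers": -1,"x": 0,"y": 0,"z": 0,"spin": 0},{"fingers": -1,"x": 0,"y": 0,"z": 0,"spin": 0},{"fingers": -1,"x": 0,"y": 0,"z": 0,"spin": 0}])

```text
time_s: 3.85
tcp_pos: [0.4711, 0.0932, 0.0795]
eef_rot: [180.0, 0.0, -39.1]
contact_force: [0.4, -0.2, -0.1]
gripper_width: 0.0238
gripper_force: 25.0
```

Gripped at 23.8 mm. Lifting straight up.

>>> drive_tool(rows=[{"fingers": -1,"x": 0,"y": 0,"z": -0.008,"spin": 0},{"fingers": -1,"x": 0,"y": 0,"z": -0.02,"spin": 0},{"fingers": -1,"x": 0,"y": 0,"z": -0.045,"spin": 0},{"fingers": -1,"x": 0,"y": 0,"z": -0.075,"spin": 0},{"fingers": -1,"x": 0,"y": 0,"z": -0.105,"spin": 0},{"fingers": -1,"x": 0,"y": 0,"z": -0.135,"spin": 0},{"fingers": -1,"x": 0,"y": 0,"z": -0.165,"spin": 0},{"fingers": -1,"x": 0,"y": 0,"z": -0.19,"spin": 0},{"fingers": -1,"x": 0,"y": 0,"z": -0.2,"spin": 0},{"fingers": -1,"x": 0,"y": 0,"z": -0.2,"spin": 0}])

```text
time_s: 5.1
tcp_pos: [0.471, 0.0933, 0.28]
eef_rot: [-179.9, -0.0, -39.1]
contact_force: [-0.5, -0.1, -3.2]
gripper_width: 0.0236
gripper_force: 25.0
```

>>> drive_tool(rows=[{"fingers": -1,"x": 0.008,"y": 0.007,"z": 0,"spin": 0},{"fingers": -1,"x": 0.028,"y": 0.026,"z": 0,"spin": 0},{"fingers": -1,"x": 0.06,"y": 0.055,"z": 0,"spin": 0},{"fingers": -1,"x": 0.096,"y": 0.088,"z": 0,"spin": 0},{"fingers": -1,"x": 0.132,"y": 0.121,"z": 0,"spin": 0},{"fingers": -1,"x": 0.168,"y": 0.154,"z": 0,"spin": 0},{"fingers": -1,"x": 0.204,"y": 0.187,"z": 0,"spin": 0},{"fingers": -1,"x": 0.235,"y": 0.215,"z": 0,"spin": 0},{"fingers": -1,"x": 0.255,"y": 0.234,"z": 0,"spin": 0},{"fingers": -1,"x": 0.2615,"y": 0.24,"z": 0,"spin": 0}])

```text
time_s: 6.35
tcp_pos: [0.522, -0.2598, 0.2778]
eef_rot: [179.9, 0.2, -39.2]
contact_force: [-0.5, 0.3, -2.2]
gripper_width: 0.0236
gripper_force: 25.0
```

>>> drive_tool(rows=[{"fingers": -1,"x": 0,"y": 0,"z": 0.01,"spin": 0},{"fingers": -1,"x": 0,"y": 0,"z": 0.025,"spin": 0},{"fingers": -1,"x": 0,"y": 0,"z": 0.035,"spin": 0},{"fingers": -1,"x": 0,"y": 0,"z": 0.035,"spin": 0},{"fingers": -1,"x": 0,"y": 0,"z": 0.035,"spin": 0}])

```text
time_s: 6.98
tcp_pos: [0.5232, -0.2576, 0.2449]
eef_rot: [-180.0, -0.0, -39.0]
contact_force: [-0.7, 0.5, -2.1]
gripper_width: 0.0237
gripper_force: 25.0
```

```bash
python3 - <<'E'
from h import *
S=cams.capture("scene");T=cams.capture("top");s=sensors.get_state();print({k:np.round(s[k],4) for k in("tcp_pos","eef_rot","contact_force","joints")})
p=np.array([.523,-.258,.147]);print(proj(S,p),proj(S,s["tcp_pos"]-np.array([0,0,.034])))
a=cv2.resize(S["pixels"][250:350,170:270,::-1],(400,400),interpolation=cv2.INTER_CUBIC)
b=cv2.resize(T["pixels"][190:290,395:495,::-1],(400,400),interpolation=cv2.INTER_CUBIC)
cv2.imwrite("pics/s3.png",np.clip(np.hstack([a,b])*1.3,0,255).astype(np.uint8))
E
```

```text
{'tcp_pos': array([ 0.5233, -0.2578,  0.2452]), 'eef_rot': array([-1.799758e+02, -5.630000e-02, -3.903980e+01]), 'contact_force': array([ 0.1302, -0.0408, -3.2171]), 'joints': array([-7.02230e+00,  1.19504e+01, -1.13230e+01,  1.01000e-02,
       -6.66661e+01,  5.79785e+01])}
[219.55344035 298.13853354] [213.83328294 283.9747443 ]
```

View pics/s3.png

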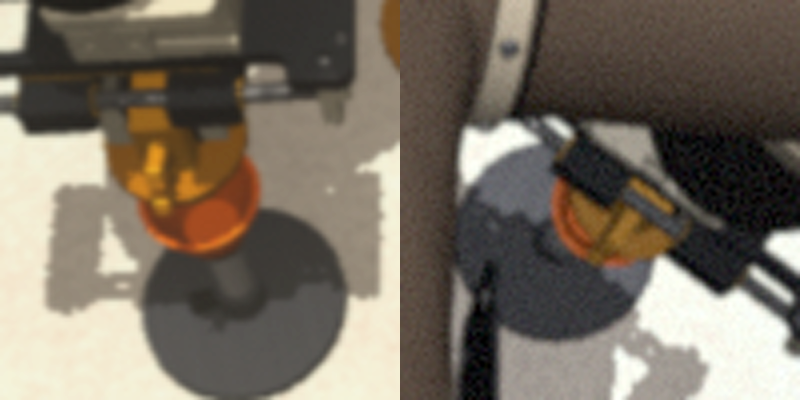

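The foot hangs over the cup, with the collar centre at scene (214,284) as predicted and the rim centre at (220,299). I lower gently and watch the force.

>>> drive_tool(rows=[{"fingers": -1,"x": 0,"y": 0,"z": 0.015,"spin": 0},{"fingers": -1,"x": 0,"y": 0,"z": 0.03,"spin": 0},{"fingers": -1,"x": 0,"y": 0,"z": 0.038,"spin": 0},{"fingers": -1,"x": 0,"y": 0,"z": 0.042,"spin": 0},{"fingers": -1,"x": 0,"y": 0,"z": 0.045,"spin": 0},{"fingers": -1,"x": 0,"y": 0,"z": 0.045,"spin": 0}])

```text
time_s: 7.82
tcp_pos: [0.523, -0.2579, 0.1996]
eef_rot: [-180.0, -0.0, -39.1]
contact_force: [-0.2, -0.9, -1.9]
gripper_width: 0.0236
gripper_force: 25.0
```

>>> drive_tool(rows=[{"fingers": -1,"x": 0,"y": 0,"z": 0.002,"spin": 0},{"fingers": -1,"x": 0,"y": 0,"z": 0.003,"spin": 0},{"fingers": -1,"x": 0,"y": 0,"z": 0.003,"spin": 0},{"fingers": -1,"x": 0,"y": 0,"z": 0.003,"spin": 0}])

```text
time_s: 8.32
tcp_pos: [0.5229, -0.2579, 0.1966]
eef_rot: [-180.0, -0.0, -39.1]
contact_force: [1.2, 0.3, -2.2]
gripper_width: 0.0236
gripper_force: 25.0
```

>>> drive_tool(rows=[{"fingers": -1,"x": 0,"y": 0,"z": 0.001,"spin": 0},{"fingers": -1,"x": 0,"y": 0,"z": 0.002,"spin": 0},{"fingers": -1,"x": 0,"y": 0,"z": 0.002,"spin": 0},{"fingers": -1,"x": 0,"y": 0,"z": 0.002,"spin": 0}])

```text
time_s: 8.82
tcp_pos: [0.5229, -0.2578, 0.1946]
eef_rot: [180.0, 0.0, -39.1]
contact_force: [-0.4, 0.6, -2.0]
gripper_width: 0.0236
gripper_force: 25.0
```

```bash
python3 -c "
from h import *
L=[]
for i in range(4): cams.capture('top'); L.append(np.r_[sensors.get_state()['contact_force'],sensors.get_state()['tcp_pos']])
print(np.round(L,4))"
```

```text
[[-0.025  -0.0979 -2.1361  0.5229 -0.2579  0.1946]
 [-0.0881 -0.3541 -2.7843  0.5229 -0.2579  0.1946]
 [-0.1734 -0.0808 -3.2809  0.5229 -0.2579  0.1946]
 [ 0.1171  0.145  -2.4694  0.5229 -0.2579  0.1946]]
```

>>> drive_tool(rows=[{"fingers": -1,"x": 0,"y": 0,"z": 0.001,"spin": 0},{"fingers": -1,"x": 0,"y": 0,"z": 0.002,"spin": 0},{"fingers": -1,"x": 0,"y": 0,"z": 0.002,"spin": 0},{"fingers": -1,"x": 0,"y": 0,"z": 0.002,"spin": 0}])

```text
time_s: 9.52
tcp_pos: [0.5234, -0.2578, 0.1927]
eef_rot: [-180.0, -0.0, -39.1]
contact_force: [3.5, 0.5, -0.9]
gripper_width: 0.0241
gripper_force: 25.0
```

>>> drive_tool(rows=[{"fingers": -1,"x": 0,"y": 0,"z": 0.001,"spin": 0},{"fingers": -1,"x": 0,"y": 0,"z": 0.0015,"spin": 0},{"fingers": -1,"x": 0,"y": 0,"z": 0.0015,"spin": 0},{"fingers": -1,"x": 0,"y": 0,"z": 0.0015,"spin": 0}])

```text
time_s: 10.02
tcp_pos: [0.5235, -0.2579, 0.1916]
eef_rot: [-180.0, -0.1, -39.1]
contact_force: [2.3, 1.5, 3.5]
gripper_width: 0.0239
gripper_force: 25.0
```

The wall pushes the foot toward +x, so I back off a little and shift about 1.2 mm in +x.

>>> drive_tool(rows=[{"fingers": -1,"x": 0,"y": 0,"z": -0.002,"spin": 0},{"fingers": -1,"x": 0.0007,"y": -0.0011,"z": -0.002,"spin": 0},{"fingers": -1,"x": 0.0007,"y": -0.0011,"z": -0.002,"spin": 0},{"fingers": -1,"x": 0.0007,"y": -0.0011,"z": -0.001,"spin": 0},{"fingers": -1,"x": 0.0007,"y": -0.0011,"z": 0,"spin": 0},{"fingers": -1,"x": 0.0007,"y": -0.0011,"z": 0,"spin": 0}])

```text
time_s: 10.78
tcp_pos: [0.5238, -0.2577, 0.1912]
eef_rot: [180.0, 0.0, -39.1]
contact_force: [-1.0, -2.5, 3.1]
gripper_width: 0.024
gripper_force: 25.0
```

```bash
cat > f.py <<'E'
from h import *
L=[]
for i in range(4): cams.capture('top'); s=sensors.get_state(); L.append(np.r_[s['contact_force'],s['moment'],s['tcp_pos']*1000])
print(np.round(np.mean(L,0),2),s['time_s'])
E
python3 f.py
```

```text
[-1.1000e+00 -2.9200e+00  2.8400e+00 -1.1600e+00  4.7000e-01 -1.0000e-02
  5.2383e+02 -2.5769e+02  1.9120e+02] 10.975
```

>>> drive_tool(rows=[{"fingers": -1,"x": 0.0003,"y": 0.0007,"z": -0.0005,"spin": 0},{"fingers": -1,"x": 0.0003,"y": 0.0007,"z": -0.0005,"spin": 0},{"fingers": -1,"x": 0.0003,"y": 0.0007,"z": -0.0005,"spin": 0}])

```text
time_s: 11.35
tcp_pos: [0.5238, -0.2579, 0.1912]
eef_rot: [-180.0, 0.0, -39.1]
contact_force: [-0.1, -0.8, -0.5]
gripper_width: 0.0237
gripper_force: 25.0
```

```bash
python3 f.py
```

```text
[-4.9000e-01 -2.0000e-02 -8.2000e-01  3.0000e-02  6.0000e-02 -0.0000e+00
  5.2378e+02 -2.5789e+02  1.9124e+02] 11.55
```

>>> drive_tool(rows=[{"fingers": -1,"x": 0,"y": 0,"z": 0.0005,"spin": 0},{"fingers": -1,"x": 0,"y": 0,"z": 0.0005,"spin": 0}])

```text
time_s: 11.8
tcp_pos: [0.5239, -0.258, 0.1912]
eef_rot: [-180.0, 0.0, -39.1]
contact_force: [-0.3, 1.8, 1.0]
gripper_width: 0.0238
gripper_force: 25.0
```

```bash
python3 f.py
```

```text
[-1.0300e+00  1.9300e+00  2.3000e+00  8.8000e-01  5.2000e-01 -1.0000e-02
  5.2387e+02 -2.5802e+02  1.9115e+02] 12.0
```

It no longer goes down at light load, so it is seated. I ease the grip, then let go.

>>> drive_tool(rows=[{"fingers": -1,"x": 0,"y": 0,"z": -0.0004,"spin": 0},{"fingers": -1,"x": 0,"y": 0,"z": -0.0004,"spin": 0},{"fingers": -1,"x": 0,"y": 0,"z": -0.0004,"spin": 0}], newtons=3)

```text
time_s: 12.38
tcp_pos: [0.5239, -0.2581, 0.1912]
eef_rot: [-180.0, 0.0, -39.1]
contact_force: [0.2, 1.3, -2.2]
gripper_width: 0.0239
gripper_force: 3.0
```

>>> drive_tool(rows=[{"fingers": -0.3,"x": 0,"y": 0,"z": 0,"spin": 0},{"fingers": 0.2,"x": 0,"y": 0,"z": 0,"spin": 0},{"fingers": 0.2,"x": 0,"y": 0,"z": 0,"spin": 0},{"fingers": 0.2,"x": 0,"y": 0,"z": 0,"spin": 0},{"fingers": 0.2,"x": 0,"y": 0,"z": 0,"spin": 0}])

```text
time_s: 13.0
tcp_pos: [0.5239, -0.2582, 0.1915]
eef_rot: [-180.0, -0.0, -39.1]
contact_force: [-0.3, 0.3, 0.1]
gripper_width: 0.0525
gripper_force: 0.0
```

```bash
python3 f.py; python3 - <<'E'
from h import *
S=cams.capture("scene")
cv2.imwrite("pics/s4.png",np.clip(cv2.resize(S["pixels"][240:345,155:295,::-1],(800,600),interpolation=cv2.INTER_CUBIC)*1.3,0,255).astype(np.uint8))
E
```

```text
[ 1.4000e-01 -1.4000e-01 -1.8000e-01  4.0000e-02  0.0000e+00 -1.0000e-02
  5.2394e+02 -2.5818e+02  1.9149e+02] 13.2
```

View pics/s4.png

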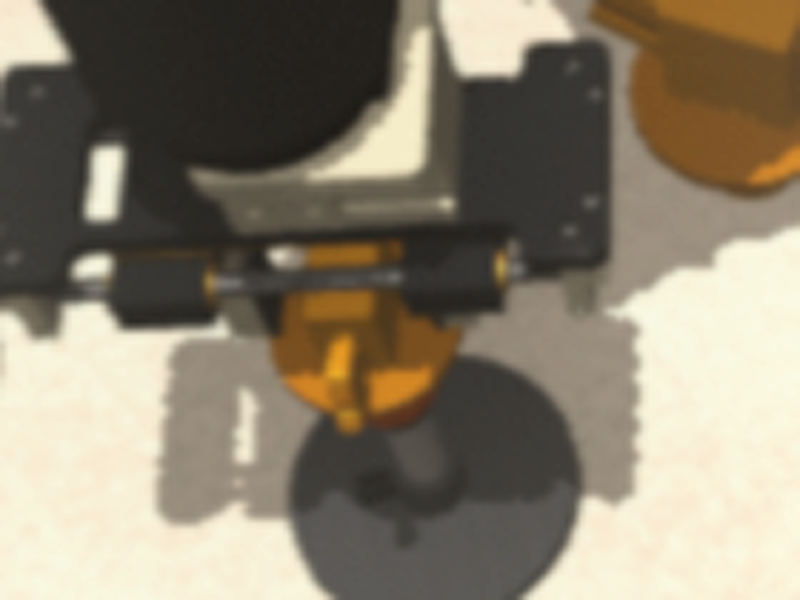

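The finial stands in the cup with the fingers open on both sides: block top at crop (345,280), collar edges at 275–460. I rise and shut the gripper.

>>> drive_tool(rows=[{"fingers": 0.2,"x": 0,"y": 0,"z": -0.008,"spin": 0},{"fingers": 0.2,"x": 0,"y": 0,"z": -0.025,"spin": 0},{"fingers": 0.2,"x": 0,"y": 0,"z": -0.045,"spin": 0},{"fingers": 0.2,"x": 0,"y": 0,"z": -0.055,"spin": 0},{"fingers": -1,"x": 0,"y": 0,"z": -0.055,"spin": 0},{"fingers": -1,"x": 0,"y": 0,"z": -0.055,"spin": 0},{"fingers": -1,"x": 0,"y": 0,"z": -0.055,"spin": 0},{"fingers": -1,"x": 0,"y": 0,"z": -0.055,"spin": 0},{"fingers": -1,"x": 0,"y": 0,"z": -0.055,"spin": 0},{"fingers": -1,"x": 0,"y": 0,"z": -0.055,"spin": 0}])

```text
time_s: 14.5
tcp_pos: [0.5239, -0.2582, 0.2464]
eef_rot: [180.0, 0.0, -39.1]
contact_force: [0.2, -0.4, 0.1]
gripper_width: 0.0014
gripper_force: 0.0
```

```bash
python3 f.py; python3 - <<'E'
from h import *
S=cams.capture("scene");T=cams.capture("top");print(sensors.get_state()["gripper_width"])
a=cv2.resize(S["pixels"][240:345,165:270,::-1],(400,400),interpolation=cv2.INTER_CUBIC)
b=cv2.resize(T["pixels"][190:290,395:495,::-1],(400,400),interpolation=cv2.INTER_CUBIC)
cv2.imwrite("pics/s5.png",np.clip(np.hstack([a,b])*1.3,0,255).astype(np.uint8))
E
```

```text
[-9.0000e-02  2.0000e-01 -4.9000e-01  2.0000e-02 -0.0000e+00  0.0000e+00
  5.2393e+02 -2.5818e+02  2.4644e+02] 14.7
0.0008621400216420672
```

View pics/s5.png

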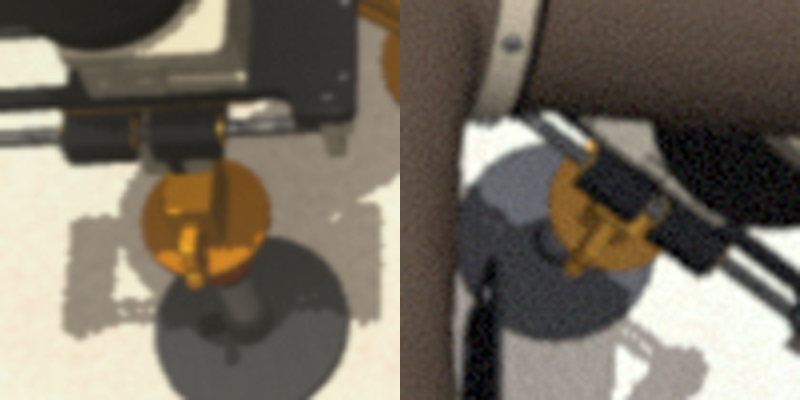

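The finial is upright with the shut fingers just above its centre: scene crop (188,190), top crop (610,215). I lower to touch it.

>>> drive_tool(rows=[{"fingers": -1,"x": 0,"y": 0,"z": 0.006,"spin": 0},{"fingers": -1,"x": 0,"y": 0,"z": 0.012,"spin": 0},{"fingers": -1,"x": 0,"y": 0,"z": 0.015,"spin": 0},{"fingers": -1,"x": 0,"y": 0,"z": 0.016,"spin": 0},{"fingers": -1,"x": 0,"y": 0,"z": 0.016,"spin": 0}])

```text
time_s: 15.42
tcp_pos: [0.524, -0.2582, 0.2305]
eef_rot: [180.0, -0.0, -39.1]
contact_force: [0.4, -0.3, 0.3]
gripper_width: 0.0002
gripper_force: 0.0
```

>>> drive_tool(rows=[{"fingers": -1,"x": 0,"y": 0,"z": 0.0007,"spin": 0},{"fingers": -1,"x": 0,"y": 0,"z": 0.0015,"spin": 0},{"fingers": -1,"x": 0,"y": 0,"z": 0.0015,"spin": 0}])

```text
time_s: 15.8
tcp_pos: [0.5239, -0.2582, 0.229]
eef_rot: [-180.0, -0.0, -39.1]
contact_force: [0.2, 0.1, 1.2]
gripper_width: 0.0005
gripper_force: 0.0
```

>>> drive_tool(rows=[{"fingers": -1,"x": 0,"y": 0,"z": 0.0007,"spin": 0},{"fingers": -1,"x": 0,"y": 0,"z": 0.0015,"spin": 0},{"fingers": -1,"x": 0,"y": 0,"z": 0.0015,"spin": 0}])

```text
time_s: 16.18
tcp_pos: [0.524, -0.2582, 0.2277]
eef_rot: [-180.0, -0.0, -39.1]
contact_force: [-0.4, -0.3, 2.7]
gripper_width: 0.0007
gripper_force: 1.8
```

>>> drive_tool(rows=[{"fingers": -1,"x": 0,"y": 0,"z": 0.0007,"spin": 0},{"fingers": -1,"x": 0,"y": 0,"z": 0.0015,"spin": 0},{"fingers": -1,"x": 0,"y": 0,"z": 0.0015,"spin": 0}])

```text
time_s: 16.55
tcp_pos: [0.524, -0.2582, 0.2259]
eef_rot: [-180.0, -0.0, -39.1]
contact_force: [0.7, 0.5, 1.7]
gripper_width: 0.0006
gripper_force: 1.5
```

>>> drive_tool(rows=[{"fingers": -1,"x": 0,"y": 0,"z": 0.001,"spin": 0},{"fingers": -1,"x": 0,"y": 0,"z": 0.002,"spin": 0},{"fingers": -1,"x": 0,"y": 0,"z": 0.003,"spin": 0},{"fingers": -1,"x": 0,"y": 0,"z": 0.003,"spin": 0}])

```text
time_s: 17.05
tcp_pos: [0.5239, -0.2582, 0.2228]
eef_rot: [180.0, 0.0, -39.1]
contact_force: [1.1, -0.4, 2.6]
gripper_width: 0.0005
gripper_force: 1.2
```

>>> drive_tool(rows=[{"fingers": -1,"x": 0,"y": 0,"z": 0.001,"spin": 0},{"fingers": -1,"x": 0,"y": 0,"z": 0.002,"spin": 0},{"fingers": -1,"x": 0,"y": 0,"z": 0.003,"spin": 0},{"fingers": -1,"x": 0,"y": 0,"z": 0.003,"spin": 0}])

```text
time_s: 17.55
tcp_pos: [0.5239, -0.2581, 0.2198]
eef_rot: [-180.0, 0.0, -39.1]
contact_force: [0.7, -0.3, 2.9]
gripper_width: 0.0005
gripper_force: 1.2
```

>>> drive_tool(rows=[{"fingers": -1,"x": 0,"y": 0,"z": 0.0005,"spin": 0},{"fingers": -1,"x": 0,"y": 0,"z": 0.001,"spin": 0},{"fingers": -1,"x": 0,"y": 0,"z": 0.0015,"spin": 0},{"fingers": -1,"x": 0,"y": 0,"z": 0.0015,"spin": 0}])

```text
time_s: 18.05
tcp_pos: [0.5239, -0.2582, 0.2184]
eef_rot: [180.0, 0.0, -39.1]
contact_force: [0.6, 0.4, 3.5]
gripper_width: 0.0005
gripper_force: 1.5
```

```bash
python3 f.py; python3 - <<'E'
from h import *
S=cams.capture("scene");T=cams.capture("top")
a=cv2.resize(S["pixels"][240:345,165:270,::-1],(400,400),interpolation=cv2.INTER_CUBIC)
b=cv2.resize(T["pixels"][190:290,395:495,::-1],(400,400),interpolation=cv2.INTER_CUBIC)
cv2.imwrite("pics/s6.png",np.clip(np.hstack([a,b])*1.3,0,255).astype(np.uint8))
E
```

```text
[ 3.9000e-01 -2.0000e-02  2.8400e+00  0.0000e+00 -6.0000e-02  4.0000e-02
  5.2391e+02 -2.5816e+02  2.1840e+02] 18.25
```

View pics/s6.png

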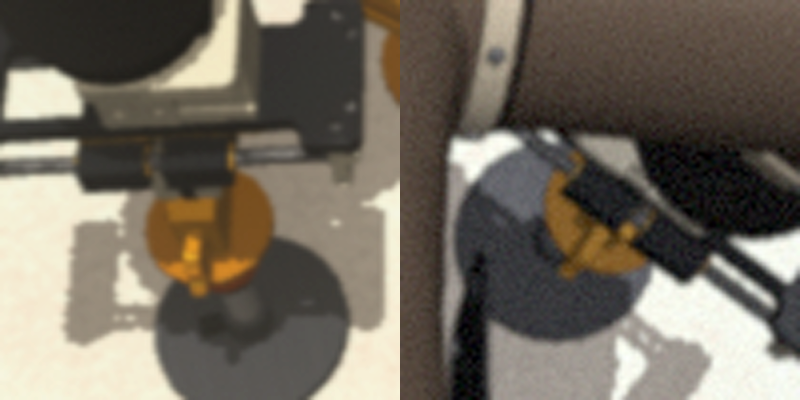

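Finial and cup are sliding down together and staying upright: the collar moved from crop row 218 to 228. I continue in fine steps to the stop.

>>> drive_tool(rows=[{"fingers": -1,"x": 0,"y": 0,"z": 0.0005,"spin": 0},{"fingers": -1,"x": 0,"y": 0,"z": 0.001,"spin": 0},{"fingers": -1,"x": 0,"y": 0,"z": 0.0015,"spin": 0},{"fingers": -1,"x": 0,"y": 0,"z": 0.0015,"spin": 0}])

```text
time_s: 18.85
tcp_pos: [0.5241, -0.2583, 0.2176]
eef_rot: [-180.0, -0.0, -39.1]
contact_force: [-1.6, 1.0, 6.6]
gripper_width: 0.0003
gripper_force: 3.6
```

>>> drive_tool(rows=[{"fingers": -1,"x": 0,"y": 0,"z": 0.0005,"spin": 0},{"fingers": -1,"x": 0,"y": 0,"z": 0.0008,"spin": 0},{"fingers": -1,"x": 0,"y": 0,"z": 0.0008,"spin": 0}])

```text
time_s: 19.23
tcp_pos: [0.5243, -0.2584, 0.2176]
eef_rot: [-180.0, -0.1, -39.0]
contact_force: [-1.5, 1.5, 10.8]
gripper_width: 0.0003
gripper_force: 5.5
```

Stop reached, at about 5 N per mm. I go up to 18 N and hold.

>>> drive_tool(rows=[{"fingers": -1,"x": 0,"y": 0,"z": 0.0004,"spin": 0},{"fingers": -1,"x": 0,"y": 0,"z": 0.0008,"spin": 0},{"fingers": -1,"x": 0,"y": 0,"z": 0.0008,"spin": 0}])

```text
time_s: 19.6
tcp_pos: [0.5245, -0.2585, 0.2175]
eef_rot: [-180.0, -0.2, -39.0]
contact_force: [-2.7, 1.7, 14.8]
gripper_width: 0.0006
gripper_force: 7.5
```

```bash
python3 f.py
```

```text
[  -2.85    2.34   15.03    0.84    1.11   -0.    524.49 -258.57  217.49] 19.8
```

>>> drive_tool(rows=[{"fingers": -1,"x": 0,"y": 0,"z": 0.0003,"spin": 0},{"fingers": -1,"x": 0,"y": 0,"z": 0.0006,"spin": 0},{"fingers": -1,"x": 0,"y": 0,"z": 0.0006,"spin": 0},{"fingers": -1,"x": 0,"y": 0,"z": 0.0006,"spin": 0}])

```text
time_s: 20.3
tcp_pos: [0.5246, -0.2587, 0.2175]
eef_rot: [-180.0, -0.2, -39.0]
contact_force: [-3.2, 3.0, 17.8]
gripper_width: 0.0002
gripper_force: 8.9
```

```bash
python3 f.py
```

```text
[-3.6900e+00  2.2800e+00  1.7730e+01  1.0600e+00  1.3700e+00 -1.0000e-02
  5.2463e+02 -2.5864e+02  2.1742e+02] 20.5
```

>>> drive_tool(rows=[{"fingers": -1,"x": 0,"y": 0,"z": 0,"spin": 0},{"fingers": -1,"x": 0,"y": 0,"z": 0,"spin": 0},{"fingers": -1,"x": 0,"y": 0,"z": 0,"spin": 0},{"fingers": -1,"x": 0,"y": 0,"z": 0,"spin": 0},{"fingers": -1,"x": 0,"y": 0,"z": 0,"spin": 0},{"fingers": -1,"x": 0,"y": 0,"z": 0,"spin": 0},{"fingers": -1,"x": 0,"y": 0,"z": 0,"spin": 0},{"fingers": -1,"x": 0,"y": 0,"z": 0,"spin": 0},{"fingers": -1,"x": 0,"y": 0,"z": 0,"spin": 0},{"fingers": -1,"x": 0,"y": 0,"z": 0,"spin": 0}])

```text
time_s: 21.75
tcp_pos: [0.5246, -0.2586, 0.2174]
eef_rot: [-180.0, -0.2, -39.0]
contact_force: [-2.8, 3.7, 17.9]
gripper_width: 0.0002
gripper_force: 8.9
```

>>> drive_tool(rows=[{"fingers": -1,"x": 0,"y": 0,"z": -0.001,"spin": 0},{"fingers": -1,"x": 0,"y": 0,"z": -0.003,"spin": 0},{"fingers": -1,"x": 0,"y": 0,"z": -0.008,"spin": 0},{"fingers": -1,"x": 0,"y": 0,"z": -0.03,"spin": 0},{"fingers": -1,"x": 0,"y": 0,"z": -0.06,"spin": 0},{"fingers": -1,"x": -0.04,"y": -0.03,"z": -0.08,"spin": 0},{"fingers": -1,"x": -0.08,"y": -0.06,"z": -0.08,"spin": 0},{"fingers": -1,"x": -0.12,"y": -0.09,"z": -0.08,"spin": 0},{"fingers": -1,"x": -0.15,"y": -0.11,"z": -0.08,"spin": 0},{"fingers": -1,"x": -0.15,"y": -0.11,"z": -0.08,"spin": 0}])

```text
time_s: 23.0
tcp_pos: [0.4761, -0.0765, 0.295]
eef_rot: [-180.0, 0.0, -38.9]
contact_force: [0.3, -0.4, 0.2]
gripper_width: 0.0005
gripper_force: 0.0
```

```bash
python3 f.py; python3 - <<'E'
from h import *
S=cams.capture("scene");T=cams.capture("top")
a=cv2.resize(S["pixels"][:,:,::-1],(800,600)); cv2.imwrite("pics/s7.png",np.clip(a*1.2,0,255).astype(np.uint8))
T=cams.capture("top");t=T["pixels"];cv2.imwrite("pics/t7.png",t[:,:,::-1])
from m import blob
try:
    ht=blob(t,(425,215,475,265),lambda h,w:(w[:,:,1]>.88*w[:,:,0])&(h[:,:,1]>90));q=cv2.minAreaRect(ht);print(q,plane(T,q[0],.1985))
except Exception as e: print(e)
E
```

```text
[ 2.3000e-01 -3.3000e-01 -3.6000e-01  1.0000e-02 -2.0000e-02 -2.0000e-02
  4.7675e+02 -7.8110e+01  2.9474e+02] 23.2
((452.8136291503906, 237.5074005126953), (10.878846168518066, 19.67620086669922), 36.38435363769531) [ 0.5246945  -0.25824525  0.1985    ]
```

View pics/s7.png

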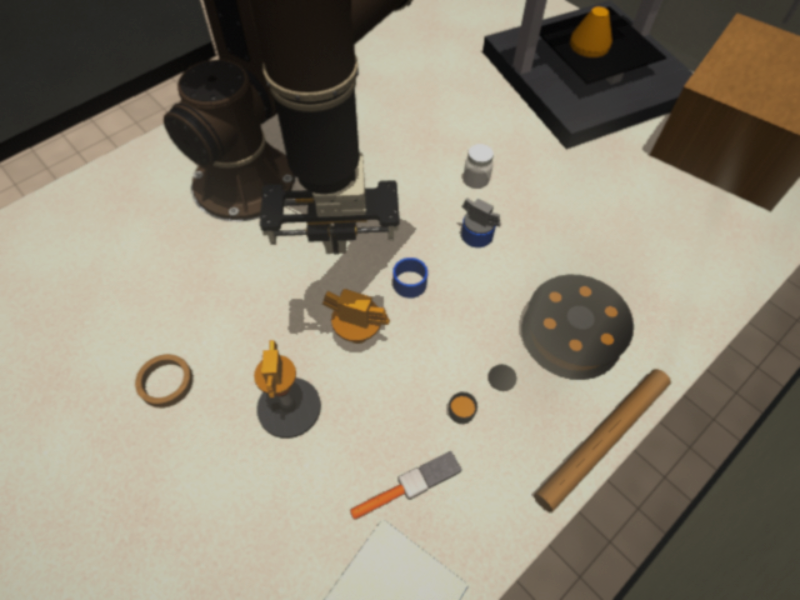

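The finial stands upright in the cup at picture (275,370), with its top centre measured at (0.525, -0.258). The ring is empty and the other things look unmoved. The cup did not yield at 18 N, so it is on its stop. I hand in the job.

```bash
python3 -c "
from plant import r
print(r.close_job())"
```

```text
the job is handed in; nothing more can be done
None
```

The gold finial stands upright in the orange cup: set down gently and released, then pressed to the stop and held at about 18 N for over a second; nothing else was moved, and the job was handed in at about 23 s.

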